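# Set a whetstone in its holder for sharpening

### The arm

A 7-joint arm with a two-finger parallel gripper is mounted at the origin on a cart in front of the work surface, level with it; the furniture and walls round the work are solid. World frame = base frame: x ahead of the robot, y to its left, z up, the work surface at z = 0. Lengths are in m, angles in rad, forces in N, time in s.
With the tool pointing down it reaches from about 0.425 to 0.975 m from the base axis. Payload 16.7 kg.
Tool frame: the origin (TCP) lies at the very end of the fingers, on their centre line; the grasp point (between the pads) lies 19 mm behind it; z points along the fingers, y is the line along which they close (so a half turn about z gives the same grasp; the last joint's range is limited). The gripper opens to 85 mm and grips with 20 to 120 N. Pads are 22 mm wide; open, the fingers measure 114 mm over their backs; the gripper's body (76 mm by 85 mm) begins 54 mm behind the grasp point. The pads swing forward as they close: fully open they stand 13 mm farther back than shut.
Start: joints at [-1.298, 0.426, 0.074, 1.606, -0.034, 1.111, -0.067], TCP at [0.277, 0.616, 0.231] pointing down, gripper open.
Joint ranges: [-2.85, 2.85], [-0.5, 2.14], [-1.23, 1.37], [0.21, 2.46], [-1.02, 4.16], [0.16, 2.05], [-2.73, 2.73]. Speed limits (rad/s): [1.89, 1.89, 2.39, 2.39, 3.01, 3.01, 3.01].

### API

Orientations are given as a unit quaternion [x, y, z, w].
In Python, from plant import arm gives the robot as it stands. The module is installed in compiled form; this text tells all that it offers.
- The arm moves only by the tool servo_tool, never from a script. Its argument "rows" is text: rows parted by semicolons, each of 7 numbers parted by spaces: the shift along the world's x, y, z in m, then the turn, a rotation vector about the world's x, y, z in degrees, then the opening, from -1 (shut) to 1 (fully open). In form: dx dy dz rx ry rz claw; .... A call has 1 to 20 rows; each row is the pose to reach, as a shift and turn from the pose commanded when the call began; what a row does not reach only later rows make up. A row lasts 1/10 s, in which the tool goes at most 50 mm and 8.59 degrees, less where a joint would pass 70% of its speed; a pose out of reach is approached as far as the arm can. A call with a gripper value outside its range is refused whole. The fingers move at their own pace and stop on an object; "squeeze" is the grip in N (left out, the last holds). Time passes only in rows, so rows that repeat a pose let the fingers close. It gives the time, the measured TCP pose, the force, the opening and the grip force at its end, in the units of the state.
- arm.read_state(): the state, without advancing time (a new reading comes with each control period).
- arm.get_image(name): name is "scene" or "top"; returns a dict with "image" (480x640x3 uint8, red, green, blue), "z_map" (480x640 float32, m along the optical axis (not along the pixel's ray), 0 where there is no reading), "mtx" (3x3 intrinsics, pixels), "world_to_cam" (4x4, takes a point from world to camera coordinates). Camera axes: x right, y down, z forward; pixel columns grow to the right and rows downward; lengths in m; the calibration is good to about 2 mm. A picture is of the moment at which its call begins.
- arm.sign_off(): hands the job in; it is judged then, once.
The state is a dict: "time_s": time; "joint_positions": joint angles; "joint_vel": joint speeds; "joint_torque": joint torques, N m; "tool_pos": TCP position; "orientation": TCP orientation; "force": force on the tool from outside, world axes, zero at the start; "moment": the same for the moment, N m; "finger_gap": finger opening in m; "gripper_force": force on a finger pad.
Only numpy, scipy, OpenCV 4.12 (cv2) and the standard library are available. Lean on these libraries where they do the work, as an engineer would, in place of code of your own. Each camera call takes 0.05 s, during which the arm holds its last target. There are 200 camera calls.

### The job

Get the whetstone ready for sharpening: the holder was last used for a shorter stone, so draw its sliding jaw back, set the whetstone down gently (not dropped) on the two narrow ledges of the holder, square and flush with the sides of the jaws, and push the sliding jaw up until the stone sits between the two jaws with no gap left. Leave the tumbler, the espresso cup and the salt box where they stand.

Things in the scene. Friction and masses are not known exactly. Their poses are not given: they have to be found in the camera images.
- whetstone: loose two-layer sharpening stone, a flat block 180 mm long (its x axis), 60 mm wide (y) and 25 mm thick (z), grey below and cream above, about 0.5 kg, lying flat on the worktop; origin at the centre of its underside
- stone_holder: whetstone holder standing fast on the worktop: grey jaws on two steel rods, 284 mm long (its x axis), 64 mm wide (y), fixed jaw at its -x end, sliding jaw at its +x end; origin at the middle of its length, at worktop height. Between the jaws are only the rods, tops at 21 mm, axes at y = +-22 mm. The fixed jaw's face (where its ledge ends and its upstand begins) is at x = -120 mm
- stone_seat (a point): where the centre of the stone's underside belongs: x = -30 mm, y = 0, height 40 mm of the holder, axes as the holder's. Each jaw has a rubber ledge here 40 mm above the worktop, 24 mm deep along x, 60 mm wide along y, to carry one end of the stone, and behind it an upstand 14 mm thick, top 56 mm above the worktop
- sliding_jaw (a joint): position of the sliding jaw along the holder's x axis, 0 to 0.055 m, growing as it moves away from the fixed jaw; the faces of the jaws are 150 mm + this value apart, so that it reads 0.030 when snug on the stone. It slides stiffly (about 3 N) and stays where it is left
- jaw_tab (a point): centre of the top of the sliding jaw's upright grip tab, 62 mm above the worktop; the tab is 16 mm long (holder x), 28 mm wide (y), free for the 35 mm below its top; its centre is 42 mm outward (+x) of the jaw's face, 28 mm behind the back of the upstand; moves with the jaw, axes as the holder's
- tumbler: bystander: clear drinking glass, 81 mm wide, 93 mm high; origin at the centre of its underside
- espresso_cup: bystander: small white cup with a handle, 62 mm wide, 50 mm high; origin at its underside
- salt_box: bystander: round dark wooden box with lid, 70 mm wide, 58 mm high; origin at the centre of its underside

How it is judged:
By the outcome, as a careful person would: the job done as asked, in the order asked, and still so for the second after the job is handed in, with the robot touching nothing.
It also fails if it takes over 61 s, if anything falls off the work surface, if the arm or the gripper's body presses on something with over 40 N, if the wrist force passes 120 N, or if a joint passes its speed limit or range.

## Working session

There is one attempt and no reset: what is moved stays moved. The work goes in short steps, Python scripts to look and compute and a tool call to move; the robot and the scene stay as the last step left them, time stands still between calls to the robot, and variables do not carry over. Pictures are saved under pics/ and viewed, at most 10 in all, crops included, and the job is handed in when it is done.

Besides the shell and the picture viewer there is one more tool, called after "Emit:" as a command line: name --argument value ..., lists and objects as JSON in quotes. servo_tool: Moves the arm, as the interface text tells. Its arguments: {"type":"object","properties":{"rows":{"type":"string"},"squeeze":{"type":"number"}},"required":["rows"]}

```bash
mkdir -p pics
cat > h.py <<'E'
import numpy as np, cv2
from plant import arm
def grab(n,tag):
    d=arm.get_image(n); np.savez(f'{tag}.npz',**d); cv2.imwrite(f'pics/{tag}.png',d['image'][:,:,::-1]); return d
def load(tag): return dict(np.load(f'{tag}.npz'))
def pt(d,u,v,z=None):
    "world point of pixel: by depth map, or on plane height z"
    K=d['mtx'];T=np.linalg.inv(d['world_to_cam']);r=np.linalg.inv(K)@[u,v,1.]
    if z is None:
        p=d['z_map'][int(v)-1:int(v)+2,int(u)-1:int(u)+2]; s=np.median(p[p>0])
        return T[:3,:3]@(r*s)+T[:3,3]
    w=T[:3,:3]@r; return T[:3,3]+w*(z-T[2,3])/w[2]
E
python3 - <<'E'
from h import *
np.set_printoptions(precision=4,suppress=True)
for n in('scene','top'):
    d=grab(n,n+'1'); print(n,np.linalg.inv(d['world_to_cam'])[:3],d['mtx'][0])
print(arm.read_state())
E
```

```text
scene [[ 0.543  -0.509   0.6679  0.0083]
 [-0.8394 -0.306   0.4492 -0.3668]
 [-0.0243 -0.8046 -0.5934  0.5827]] [438.5011   0.     325.7927]
top [[ 0.0153 -0.9879  0.1544  0.3934]
 [-0.9996 -0.0185 -0.0198  0.0281]
 [ 0.0224 -0.1541 -0.9878  1.0517]] [477.5849   0.     314.4769]
{'time_s': 0.1, 'joint_positions': array([-1.2975,  0.4267,  0.0738,  1.6065, -0.0341,  1.1108, -0.0671]), 'joint_vel': array([-0.001 , -0.    ,  0.0009, -0.001 ,  0.0012, -0.0008, -0.0004]), 'joint_torque': array([  0.0098, -95.1542,   3.7719, -46.4404,   0.0198,   0.0065,
        -0.    ]), 'tool_pos': array([0.2768, 0.6152, 0.2307]), 'orientation': array([ 0.2098,  0.9777, -0.0006, -0.0001]), 'force': array([ 0.3477, -0.3671,  0.2781]), 'moment': array([0.0491, 0.0134, 0.0334]), 'gripper_force': 0.0, 'finger_gap': 0.08518122163453595}
```

View pics/scene1.png

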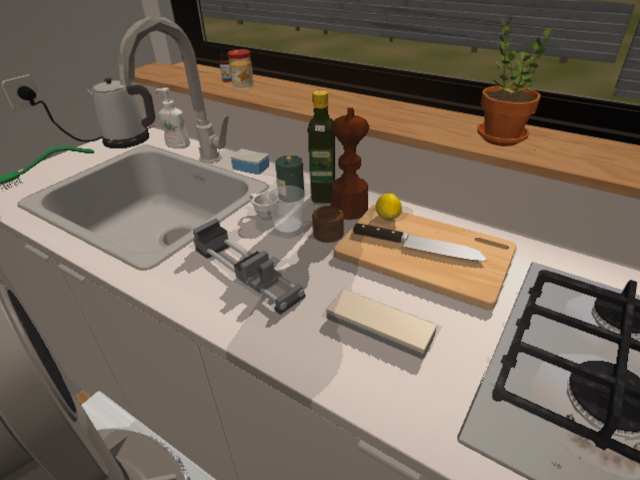

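View pics/top1.png

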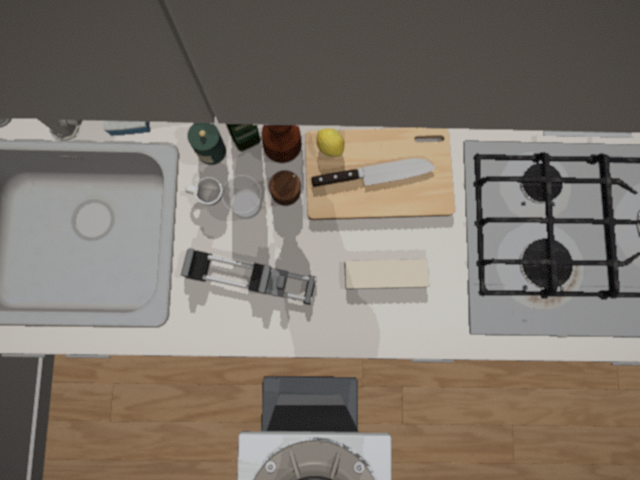

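The scene view shows the holder at about (248,265) with its fixed jaw at the left and the stone at (382,322). In the top view, the holder runs from (185,262) to (315,292) and the stone is centred at (387,274). Next I'll enlarge both.

Run:
```python
from h import *
def crop(tag,u,v,w,h,s): 
    return cv2.resize(load(tag)['image'][v:v+h,u:u+w,::-1],None,fx=s,fy=s,interpolation=cv2.INTER_CUBIC)
a=crop('top1',175,240,150,70,5); b=np.zeros((250,750,3),np.uint8); c=crop('top1',335,250,105,50,5); b[:,:525]=c
cv2.imwrite('pics/c1.png',np.vstack([a,b]))
cv2.imwrite('pics/c2.png',crop('scene1',185,210,260,150,3))
```

```text
(no output)
```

View pics/c1.png

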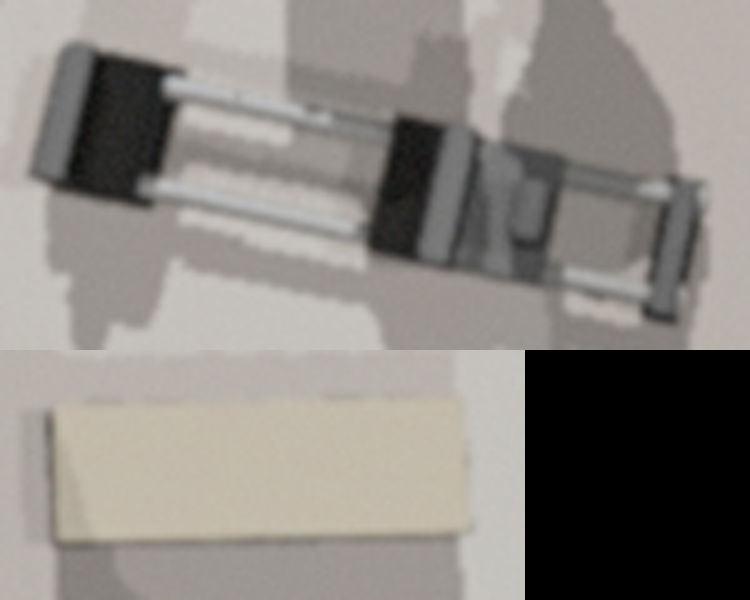

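View pics/c2.png

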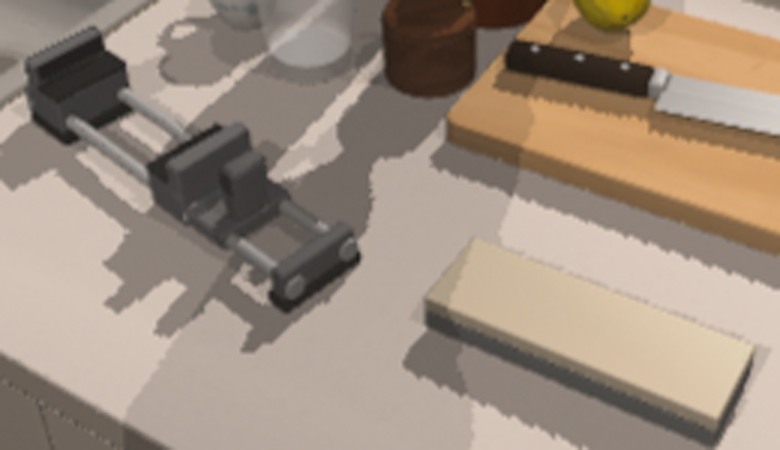

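The top crop shows the fixed upstand, the sliding upstand, the tab and the stone top (crop corners (53,408), (462,400), (470,530), (58,541)). The scene crop shows the stone top at (475,238), (752,347), (716,428), (427,300), and the tab top around (243,160). Now triangulate.

```bash
cat >> h.py <<'E'
def tri(d1,p1,d2,p2):
    P=[d['mtx']@d['world_to_cam'][:3] for d in(d1,d2)]
    X=cv2.triangulatePoints(P[0],P[1],np.array(p1,float).T.copy(),np.array(p2,float).T.copy()); return (X[:3]/X[3]).T
E
python3 - <<'E'
from h import *
np.set_printoptions(precision=4,suppress=True)
t,s=load('top1'),load('scene1')
T=lambda x,y:(175+(x+.5)/5-.5,240+(y+.5)/5-.5)
S=lambda x,y:(335+(x+.5)/5-.5,250+(y-350+.5)/5-.5)
C=lambda x,y:(185+(x+.5)/3-.5,210+(y+.5)/3-.5)
a=[S(53,408),S(462,400),S(470,530),S(58,541)]; b=[C(475,238),C(752,347),C(716,428),C(427,300)]
X=tri(t,a,s,b); print('stone tri',X,X.mean(0))
for z in(.025,):
  p=np.array([pt(t,*q,z) for q in a]); q=np.array([pt(s,*q,z) for q in b])
  for p in(p,q): print('plane',p[:,:2].tolist(),p.mean(0),np.linalg.norm(p-np.roll(p,-1,0),axis=1), np.degrees(np.arctan2(*(p[1]+p[2]-p[0]-p[3])[[1,0]])))
print('stone depth z',pt(t,387,274),pt(s,382,321))
H={'fixface+y':(97,52),'fixface-y':(69,188),'fixback':(66,43),'fixback-':(34,180),'slface+':(447,123),'slface-':(420,258)}
for k,v in H.items(): print(k,pt(t,*T(*v),.056))
print('tab',pt(t,*T(530,210),.062), pt(t,*T(530,210)))
print('tab tri',tri(t,[T(530,210)],s,[C(244,163)]))
# depth clouds
for d,n in((t,'top'),(s,'scene')):
  v,u=np.mgrid[0:480,0:640];z=d['z_map'];r=np.linalg.inv(d['mtx'])@np.stack([u.ravel(),v.ravel(),np.ones(u.size)])
  M=np.linalg.inv(d['world_to_cam']);w=(M[:3,:3]@(r*z.ravel())+M[:3,3:]).T[z.ravel()>0]
  np.save(n+'_cloud.npy',w)
  m=(w[:,0]>.3)&(w[:,0]<.6)&(w[:,1]>-.3)&(w[:,1]<0)&(w[:,2]>.018)&(w[:,2]<.035)
  print(n,'stone cloud',m.sum(),cv2.minAreaRect(w[m][:,:2].astype(np.float32)) if m.sum() else '',w[m][:,2].mean(), 'table',np.median(w[(abs(w[:,2])<.02)&(w[:,0]>.3)&(w[:,0]<.6)][:,2]))
  m=(w[:,0]>.3)&(w[:,0]<.6)&(w[:,1]>0)&(w[:,1]<.35)&(w[:,2]>.048)&(w[:,2]<.07)
  print(w[m].mean(0),m.sum())
E
```

```text
stone tri [[ 0.5144 -0.0602  0.0249]
 [ 0.5204 -0.2376  0.0249]
 [ 0.4642 -0.2413  0.0176]
 [ 0.4569 -0.0626  0.023 ]] [ 0.489  -0.1504  0.0226]
plane [[0.5139579299705255, -0.05966619182688516], [0.5206467526560269, -0.23790146980388174], [0.4642192583347102, -0.24017378860834712], [0.4565249045713252, -0.06212441981980316]] [ 0.4888 -0.15    0.025 ] [0.1784 0.0565 0.1782 0.0575] -87.688230275344
plane [[0.5148084119439285, -0.06077233317586517], [0.5199123102681946, -0.23725631296444175], [0.4573884332260347, -0.24221862663435517], [0.45551959510963064, -0.06392463180943364]] [ 0.4869 -0.151   0.025 ] [0.1766 0.0627 0.1783 0.0594] -88.87406499111944
stone depth z [ 0.4878 -0.1504  0.0244] [ 0.4817 -0.1576  0.0254]
fixface+y [0.5282 0.2601 0.056 ]
fixface-y [0.4711 0.2686 0.056 ]
fixback [0.5318 0.2732 0.056 ]
fixback- [0.4742 0.2832 0.056 ]
slface+ [0.501 0.113 0.056]
slface- [0.4446 0.1224 0.056 ]
tab [0.4648 0.0771 0.062 ] [0.4649 0.0771 0.061 ]
tab tri [[0.4652 0.0768 0.0605]]
top stone cloud 2303 ((0.4891403913497925, -0.14992564916610718), (0.06028882786631584, 0.180596724152565), 2.1837284564971924) 0.025090186672552594 table 0.0013427112685324705
[0.4828 0.1697 0.0567] 516
scene stone cloud 3019 ((0.48784416913986206, -0.14985594153404236), (0.06253895908594131, 0.18044917285442352), 2.306320905685425) 0.024635323781488975 table 0.0005766622253110532
[0.476  0.1516 0.055 ] 556
```

```bash
cat > fit.py <<'E'
from h import *
from scipy.optimize import minimize
def cloud(d):
    v,u=np.mgrid[0:480,0:640];z=d['z_map'].ravel();r=np.linalg.inv(d['mtx'])@np.stack([u.ravel(),v.ravel(),np.ones(u.size)])
    M=np.linalg.inv(d['world_to_cam']);return (M[:3,:3]@(r*z)+M[:3,3:]).T[z>0]
def box(w,lo,hi,x=(.36,.57),y=(-.02,.33)):
    return w[(w[:,2]>lo)&(w[:,2]<hi)&(w[:,0]>x[0])&(w[:,0]<x[1])&(w[:,1]>y[0])&(w[:,1]<y[1])]
E
python3 - <<'E'
from fit import *
np.set_printoptions(precision=4,suppress=True)
for n in('top1','scene1'):
    w=box(cloud(load(n)),.012,.07)
    c,s,a=cv2.minAreaRect(w[:,:2].astype(np.float32)); print(n,len(w),c,s,a)
    for th in np.radians([-99.4]):
        pass
    e=lambda t:(lambda q:np.ptp(np.percentile(q,[1,99])))(w[:,:2]@[-np.sin(t),np.cos(t)])
    t=min(np.radians(np.arange(-106,-94,.1)),key=e); print('yaw by width',np.degrees(t),e(t))
    ux=np.array([np.cos(t),np.sin(t)]);uy=np.array([-ux[1],ux[0]])
    o=np.array([.4746,.1463])
    L=(w[:,:2]-o)@np.c_[ux,uy]
    print('x ext',np.percentile(L[:,0],[0,.5,99.5,100]),'y',np.percentile(L[:,1],[0,.5,1,99,99.5,100]))
    up=L[w[:,2]>.050]
    print('hist up x(mm)',[(int(b*1000),int(k)) for k,b in zip(*np.histogram(up[:,0],np.arange(-.150,.06,.003))) if k])
    for nm,m in(('fix',up[:,0]<-.1),('sl',(up[:,0]>-.01)&(up[:,0]<.048)),('tab',(up[:,0]>.048))):
        q=up[m]; print(nm,len(q),q.mean(0) if len(q) else '',np.ptp(q,axis=0) if len(q) else '')
E
```

```text
top1 2467 (0.4786238670349121, 0.14842581748962402) (0.28580188751220703, 0.060455646365880966) 78.71946716308594
yaw by width -101.00000000000028 0.05804457134480362
x ext [-0.1458 -0.1439  0.1382  0.1399] y [-0.0269 -0.0261 -0.0257  0.0324  0.0331  0.0343]
hist up x(mm) [(-137, 17), (-134, 36), (-131, 41), (-128, 40), (-125, 51), (-122, 19), (24, 2), (27, 34), (30, 42), (33, 41), (36, 39), (39, 41)]
fix 204 [-0.1287  0.004 ] [0.0151 0.0593]
sl 199 [0.0346 0.0033] [0.0147 0.0593]
tab 105 [0.0697 0.003 ] [0.0162 0.0291]
scene1 2824 (0.47654691338539124, 0.14718861877918243) (0.2857363224029541, 0.06179573014378548) 78.4875717163086
yaw by width -101.20000000000027 0.058179388935282295
x ext [-0.1443 -0.1372  0.1405  0.1417] y [-0.0286 -0.0276 -0.0274  0.0308  0.0313  0.0332]
hist up x(mm) [(-141, 1), (-137, 5), (-134, 18), (-131, 27), (-128, 19), (-125, 52), (-122, 33), (-119, 1), (27, 11), (30, 31), (33, 32), (36, 33), (39, 74), (42, 12)]
fix 156 [-0.1267  0.0013] [0.0194 0.0596]
sl 193 [0.0371 0.001 ] [0.016  0.0581]
tab 137 [0.073  0.0002] [0.0167 0.0304]
```

Emit:
servo_tool --rows "0.187 -0.539 -0.08 0 0 -77 0.2;0.187 -0.539 -0.08 0 0 -77 0.2;0.187 -0.539 -0.08 0 0 -77 0.2;0.187 -0.539 -0.08 0 0 -77 0.2;0.187 -0.539 -0.08 0 0 -77 0.2;0.187 -0.539 -0.08 0 0 -77 0.2;0.187 -0.539 -0.08 0 0 -77 0.2;0.187 -0.539 -0.08 0 0 -77 0.2;0.187 -0.539 -0.08 0 0 -77 0.2;0.187 -0.539 -0.08 0 0 -77 0.2;0.187 -0.539 -0.08 0 0 -77 0.2;0.187 -0.539 -0.08 0 0 -77 0.2;0.187 -0.539 -0.08 0 0 -77 0.2;0.187 -0.539 -0.08 0 0 -77 0.2;0.187 -0.539 -0.08 0 0 -77 0.2;0.187 -0.539 -0.08 0 0 -77 0.2;0.187 -0.539 -0.08 0 0 -77 0.2;0.187 -0.539 -0.08 0 0 -77 0.2" --squeeze 40

```text
time_s: 1.9
tool_pos: [0.4639, 0.0771, 0.1513]
orientation: [0.773, 0.635, 0.0, -0.0]
force: [0.2, -0.2, 0.2]
finger_gap: 0.0514
gripper_force: 0.0
```

Emit:
servo_tool --rows "0 0 -0.04 0 0 0 0.2;0 0 -0.08 0 0 0 0.2;0 0 -0.1 0 0 0 0.2;0 0 -0.11 0 0 0 0.2;0 0 -0.119 0 0 0 0.2;0 0 -0.119 0 0 0 0.2;0 0 -0.119 0 0 0 -0.5;0 0 -0.119 0 0 0 -0.5;0 0 -0.119 0 0 0 -0.5;0 0 -0.119 0 0 0 -0.5;0 0 -0.119 0 0 0 -0.5;0 0 -0.119 0 0 0 -0.5" --squeeze 40

```text
time_s: 3.1
tool_pos: [0.4648, 0.0767, 0.0333]
orientation: [0.773, 0.635, 0.001, 0.0]
force: [-0.4, -1.1, 8.0]
finger_gap: 0.0275
gripper_force: 40.3
```

Emit:
servo_tool --rows "0 0 0.001 0 0 0 -0.5;-0.001 -0.005 0.001 0 0 0 -0.5;-0.002 -0.01 0.001 0 0 0 -0.5;-0.003 -0.015 0.001 0 0 0 -0.5;-0.004 -0.02 0.001 0 0 0 -0.5;-0.005 -0.025 0.001 0 0 0 -0.5;-0.006 -0.03 0.001 0 0 0 -0.5;-0.007 -0.035 0.001 0 0 0 -0.5;-0.0078 -0.039 0.001 0 0 0 -0.5;-0.0082 -0.0412 0.001 0 0 0 -0.5;-0.0082 -0.0412 0.001 0 0 0 -0.5;-0.0082 -0.0412 0.001 0 0 0 -0.5"

```text
time_s: 4.3
tool_pos: [0.4564, 0.035, 0.0335]
orientation: [0.773, 0.634, 0.0, 0.001]
force: [6.5, -3.1, -15.3]
finger_gap: 0.0272
gripper_force: 44.8
```

Emit:
servo_tool --rows "0 0 0 0 0 0 0.2;0 0 0 0 0 0 0.2;0 0 0 0 0 0 0.2;0 0 0 0 0 0 0.2;0 0 0.03 0 0 0 0.2;0 0 0.07 0 0 0 0.2;0 0 0.12 0 0 0 0.2;0.033 -0.185 0.12 0 0 13.5 1;0.033 -0.185 0.12 0 0 13.5 1;0.033 -0.185 0.12 0 0 13.5 1;0.033 -0.185 0.12 0 0 13.5 1;0.033 -0.185 0.12 0 0 13.5 1;0.033 -0.185 0.12 0 0 13.5 1;0.033 -0.185 0.12 0 0 13.5 1"

```text
time_s: 5.7
tool_pos: [0.4885, -0.1488, 0.1531]
orientation: [0.693, 0.721, -0.0, -0.0]
force: [-0.4, 0.9, -0.4]
finger_gap: 0.0853
gripper_force: 0.0
```

```bash
cat > jaw.py <<'E'
from fit import *
np.set_printoptions(precision=4,suppress=True)
def jaws(n,lo=.05,hi=.07):
    w=box(cloud(load(n)),.050,.07); t=np.radians(-101.25); ux=np.array([np.cos(t),np.sin(t)]);uy=np.array([-ux[1],ux[0]])
    L=(w[:,:2]-[.4777,.1478])@np.c_[ux,uy]
    for nm,a,b in(('fix',-.15,-.1),('sl',.02,.09),('tab',.09,.13)):
        m=(L[:,0]>a)&(L[:,0]<b)&(abs(L[:,1])<.04)&((w[:,2]<.0595)|(nm=='tab')); q=L[m]
        if len(q): print(n,nm,len(q),q.mean(0),np.ptp(q,axis=0))
E
python3 - <<'E'
from jaw import *
grab('top','top2');grab('scene','scene2')
jaws('top2');jaws('scene2')
E
```

```text
top2 fix 202 [-0.1265  0.0002] [0.0156 0.0595]
top2 sl 193 [0.079  0.0008] [0.0146 0.0597]
top2 tab 102 [0.1141 0.0009] [0.0159 0.0288]
scene2 fix 162 [-0.1246 -0.0017] [0.0181 0.0598]
scene2 sl 207 [ 0.0814 -0.002 ] [0.0157 0.0599]
scene2 tab 142 [ 0.1174 -0.0022] [0.0163 0.0305]
```

Emit:
servo_tool --rows "0 -0.001 -0.05 0 0 0 1;0 -0.001 -0.09 0 0 0 1;0 -0.001 -0.12 0 0 0 1;0 -0.001 -0.14 0 0 0 1;0 -0.001 -0.15 0 0 0 1;0 -0.001 -0.153 0 0 0 1;0 -0.001 -0.153 0 0 0 1;0 -0.001 -0.153 0 0 0 0.2;0 -0.001 -0.153 0 0 0 0.2;0 -0.001 -0.153 0 0 0 0.2;0 -0.001 -0.153 0 0 0 0.2;0 -0.001 -0.153 0 0 0 0.2;0 -0.001 -0.153 0 0 0 0.2" --squeeze 60

```text
time_s: 7.1
tool_pos: [0.4893, -0.1506, 0.0014]
orientation: [0.693, 0.721, 0.001, 0.0]
force: [-2.6, 2.5, 14.3]
finger_gap: 0.059
gripper_force: 62.1
```

Emit:
servo_tool --rows "0 0 0.005 0 0 0 0.2;0 0 0.02 0 0 0 0.2;0 0 0.05 0 0 0 0.2;0 0 0.08 0 0 0 0.2;0 0 0.11 0 0 0 0.2;0 0 0.12 0 0 0 0.2;0 0.03 0.12 0 0 -2 0.2;0 0.06 0.12 0 0 -4 0.2;0 0.1 0.12 0 0 -6 0.2;-0.001 0.14 0.12 0 0 -8 0.2;-0.002 0.18 0.12 0 0 -10 0.2;-0.003 0.22 0.12 0 0 -12 0.2;-0.004 0.26 0.12 0 0 -13.4 0.2;-0.005 0.29 0.12 0 0 -13.4 0.2;-0.005 0.31 0.12 0 0 -13.4 0.2;-0.005 0.322 0.12 0 0 -13.4 0.2;-0.005 0.322 0.12 0 0 -13.4 0.2;-0.005 0.322 0.12 0 0 -13.4 0.2;-0.005 0.322 0.12 0 0 -13.4 0.2"

```text
time_s: 9.0
tool_pos: [0.4838, 0.17, 0.1203]
orientation: [0.773, 0.635, -0.0, 0.0]
force: [0.7, 0.4, -5.3]
finger_gap: 0.0586
gripper_force: 67.7
```

Run:
```python
from jaw import *
grab('top','top3');d=grab('scene','scene3')
r=arm.read_state();print(r['tool_pos'],r['orientation'],r['force'],r['moment'])
for n in('top3','scene3'):
    w=cloud(load(n)); 
    t=np.radians(-101.1); ux=np.array([np.cos(t),np.sin(t)]);uy=np.array([-ux[1],ux[0]])
    L=(w[:,:2]-[.4786,.1476])@np.c_[ux,uy]
    m=(abs(L[:,0]+.026)<.13)&(abs(L[:,1])<.05)&(w[:,2]>.095)&(w[:,2]<.155)&(abs(L[:,0]+.026)>.055); q=w[m]
    top=q[q[:,2]>.138]
    A=np.c_[L[m][q[:,2]>.138],np.ones(len(top))];print(n,len(top),'z',top[:,2].mean(),'slope',np.linalg.lstsq(A,top[:,2],rcond=None)[0])
    print(cv2.minAreaRect(top[:,:2].astype(np.float32)),'local',L[m][q[:,2]>.138].min(0),L[m][q[:,2]>.138].max(0))
cv2.imwrite('pics/c3.png',cv2.resize(d['image'][160:360,140:400,::-1],None,fx=3,fy=3,interpolation=cv2.INTER_CUBIC))
```

```text
[0.4839 0.1703 0.1203] [ 0.7728  0.6346 -0.     -0.    ] [ 0.0366 -0.6442 -5.7756] [0.0355 0.0107 0.0126]
top3 629 z 0.14393290472597348 slope [-0.0091 -0.0022  0.1444]
((0.46983471512794495, 0.10059551894664764), (0.03763922303915024, 0.06033723056316376), 78.84935760498047) local [ 0.029  -0.0297] [0.0666 0.0306]
scene3 529 z 0.14331403707324727 slope [-0.0059  0.014   0.1436]
((0.4826553463935852, 0.16939383745193481), (0.1806141436100006, 0.06144650653004646), 78.34265899658203) local [-0.1122 -0.0317] [0.0684 0.0299]
```

View pics/c3.png

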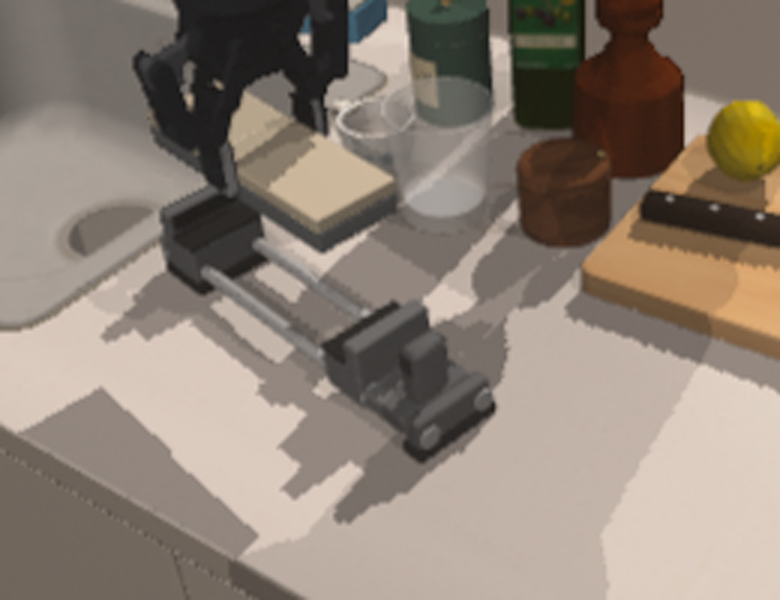

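The crop shows the stone held level above the rods between the jaws, from (235,100) to (395,190), clear of the cup and tumbler. Correct by about 1 mm sideways and 2 mm lengthwise, then lower it.

Emit:
servo_tool --rows "-0.0005 0.0022 -0.01 0 0 0 0.2;-0.0005 0.0022 -0.03 0 0 0 0.2;-0.0005 0.0022 -0.05 0 0 0 0.2;-0.0005 0.0022 -0.06 0 0 0 0.2;-0.0005 0.0022 -0.068 0 0 0 0.2;-0.0005 0.0022 -0.072 0 0 0 0.2;-0.0005 0.0022 -0.074 0 0 0 0.2;-0.0005 0.0022 -0.076 0 0 0 0.2;-0.0005 0.0022 -0.076 0 0 0 0.2"

```text
time_s: 10.0
tool_pos: [0.4834, 0.1737, 0.0445]
orientation: [0.772, 0.635, 0.0, -0.0]
force: [-0.3, -0.2, -5.3]
finger_gap: 0.0587
gripper_force: 67.5
```

```bash
cat > rel.py <<'E'
from jaw import *
def rel(n,zlo,zhi,skip=.05):
    w=cloud(load(n)); t=np.radians(-101.1); ux=np.array([np.cos(t),np.sin(t)]);uy=np.array([-ux[1],ux[0]])
    L=(w[:,:2]-[.4786,.1476])@np.c_[ux,uy]
    m=(abs(L[:,0]+.026)<.13)&(abs(L[:,1])<.05)&(w[:,2]>zlo)&(w[:,2]<zhi)&(abs(L[:,0]+.026)>skip)
    q=L[m]; print(n,'stone top z',w[m,2].mean(),len(q),q.min(0),q.max(0),cv2.minAreaRect(q.astype(np.float32)))
E
python3 - <<'E'
from rel import *
for n in('top','scene'): grab(n,n+'4'); rel(n+'4',.062,.074)
E
```

```text
top4 stone top z 0.06823288418159996 562 [ 0.0241 -0.0307] [0.0751 0.0293] ((0.04961136728525162, -0.0007171537727117538), (0.050980616360902786, 0.05999312549829483), 0.10615566372871399)
scene4 stone top z 0.06753282842982805 531 [-0.1173 -0.0321] [0.0648 0.0285] ((-0.02616976946592331, -0.0015839077532291412), (0.06056835129857063, 0.1820732057094574), 89.77645111083984)
```

Emit:
servo_tool --rows "0 0 -0.001 0 0 0 0.2;0 0 -0.0015 0 0 0 0.2;0 0 -0.002 0 0 0 0.2;0 0 -0.002 0 0 0 0.2"

```text
time_s: 10.5
tool_pos: [0.4832, 0.1735, 0.0423]
orientation: [0.772, 0.635, -0.0, -0.0]
force: [-0.2, -0.0, -5.4]
finger_gap: 0.0585
gripper_force: 67.5
```

Emit:
servo_tool --rows "0 0 -0.0005 0 0 0 0.2;0 0 -0.001 0 0 0 0.2;0 0 -0.001 0 0 0 0.2"

```text
time_s: 10.8
tool_pos: [0.4833, 0.1735, 0.0415]
orientation: [0.772, 0.635, 0.0, -0.0]
force: [-2.9, -0.9, 3.6]
finger_gap: 0.0587
gripper_force: 68.6
```

Emit:
servo_tool --rows "0 0 0 0 0 0 0.3;0 0 0 0 0 0 0.45;0 0 0 0 0 0 0.6;0 0 0 0 0 0 1;0 0 0 0 0 0 1;0 0 0 0 0 0 1;0 0 0.01 0 0 0 1;0 0 0.04 0 0 0 1;0 0 0.08 0 0 0 1;0 -0.03 0.11 0 0 0 0.2;-0.01 -0.08 0.11 0 0 0 0.2;-0.027 -0.138 0.11 0 0 0 0.2;-0.027 -0.138 0.11 0 0 0 0.2;-0.027 -0.138 0.11 0 0 0 0.2;-0.027 -0.138 0.11 0 0 0 0.2" --squeeze 20

```text
time_s: 12.3
tool_pos: [0.4567, 0.0361, 0.1518]
orientation: [0.772, 0.635, 0.0, -0.0]
force: [0.1, -0.2, 0.6]
finger_gap: 0.051
gripper_force: 0.0
```

Run:
```python
from rel import *
for n in('top','scene'): grab(n,n+'5'); rel(n+'5',.0605,.072,0);jaws(n+'5')
```

```text
top5 stone top z 0.06527113086931124 1545 [-0.1304 -0.0306] [-0.0013  0.0296] ((-0.06575638055801392, -0.0005979370325803757), (0.06016186252236366, 0.12912094593048096), 89.76654815673828)
top5 fix 196 [-0.1266  0.0006] [0.0247 0.06  ]
scene5 stone top z 0.06497452508767287 1763 [-0.117  -0.0323] [0.0656 0.0296] ((-0.025647826492786407, -0.0013447850942611694), (0.061816710978746414, 0.1826530396938324), 89.8982162475586)
scene5 fix 61 [-0.1245 -0.0124] [0.0339 0.0593]
scene5 sl 373 [ 0.0706 -0.0052] [0.0682 0.061 ]
scene5 tab 143 [ 0.1175 -0.0023] [0.0172 0.0302]
```

Emit:
servo_tool --rows "0 -0.001 -0.05 0 0 0 0.2;0 -0.001 -0.09 0 0 0 0.2;0 -0.001 -0.11 0 0 0 0.2;0 -0.001 -0.117 0 0 0 0.2;0 -0.001 -0.117 0 0 0 -0.5;0 -0.001 -0.117 0 0 0 -0.5;0 -0.001 -0.117 0 0 0 -0.5;0 -0.001 -0.117 0 0 0 -0.5;0 -0.001 -0.117 0 0 0 -0.5;0 -0.001 -0.117 0 0 0 -0.5" --squeeze 40

```text
time_s: 13.4
tool_pos: [0.4565, 0.0349, 0.0349]
orientation: [0.772, 0.635, 0.001, -0.0]
force: [-5.0, 2.1, 9.5]
finger_gap: 0.0271
gripper_force: 43.2
```

Emit:
servo_tool --rows "0.0002 0.001 0 0 0 0 -0.5;0.0004 0.002 0 0 0 0 -0.5;0.0006 0.003 0 0 0 0 -0.5;0.0008 0.004 0 0 0 0 -0.5;0.001 0.005 0 0 0 0 -0.5;0.0012 0.006 0 0 0 0 -0.5;0.0014 0.007 0 0 0 0 -0.5;0.0016 0.008 0 0 0 0 -0.5;0.0016 0.008 0 0 0 0 -0.5"

```text
time_s: 14.3
tool_pos: [0.458, 0.0425, 0.0349]
orientation: [0.772, 0.635, 0.0, -0.0]
force: [-4.8, -1.1, 12.0]
finger_gap: 0.0274
gripper_force: 43.5
```

Emit:
servo_tool --rows "0.0001 0.0006 0 0 0 0 -0.5;0.0002 0.0012 0 0 0 0 -0.5;0.0004 0.0018 0 0 0 0 -0.5;0.0005 0.0024 0 0 0 0 -0.5;0.0005 0.0024 0 0 0 0 -0.5"

```text
time_s: 14.8
tool_pos: [0.4585, 0.0448, 0.0349]
orientation: [0.772, 0.635, 0.0, -0.0]
force: [-4.7, -2.6, 12.2]
finger_gap: 0.0268
gripper_force: 43.5
```

Emit:
servo_tool --rows "0.0001 0.0005 0 0 0 0 -0.5;0.0002 0.001 0 0 0 0 -0.5;0.0002 0.001 0 0 0 0 -0.5"

```text
time_s: 15.1
tool_pos: [0.4587, 0.0458, 0.0349]
orientation: [0.772, 0.635, 0.0, -0.0]
force: [-5.4, -2.3, 10.2]
finger_gap: 0.0271
gripper_force: 43.5
```

Emit:
servo_tool --rows "0.0001 0.0004 0 0 0 0 -0.5;0.0002 0.0008 0 0 0 0 -0.5;0.0002 0.0008 0 0 0 0 -0.5"

```text
time_s: 15.4
tool_pos: [0.4588, 0.0465, 0.0349]
orientation: [0.772, 0.635, 0.0, -0.0]
force: [-5.4, -2.1, 12.3]
finger_gap: 0.0267
gripper_force: 43.6
```

Emit:
servo_tool --rows "0.0001 0.0004 0 0 0 0 -0.5;0.0002 0.0008 0 0 0 0 -0.5;0.0002 0.0008 0 0 0 0 -0.5"

```text
time_s: 15.7
tool_pos: [0.4589, 0.0468, 0.0349]
orientation: [0.773, 0.635, 0.0, 0.0]
force: [-6.3, -5.9, 13.4]
finger_gap: 0.0272
gripper_force: 43.8
```

Emit:
servo_tool --rows "0.0001 0.0004 0 0 0 0 -0.5;0.0002 0.0008 0 0 0 0 -0.5;0.0002 0.0008 0 0 0 0 -0.5"

```text
time_s: 16.0
tool_pos: [0.4589, 0.047, 0.0349]
orientation: [0.773, 0.635, -0.0, 0.0]
force: [-7.8, -9.5, 15.8]
finger_gap: 0.0274
gripper_force: 44.1
```

Emit:
servo_tool --rows "0.0001 0.0004 0 0 0 0 -0.5;0.0002 0.0008 0 0 0 0 -0.5;0.0002 0.0008 0 0 0 0 -0.5"

```text
time_s: 16.3
tool_pos: [0.4589, 0.047, 0.0349]
orientation: [0.773, 0.634, -0.0, 0.0]
force: [-8.3, -15.7, 18.6]
finger_gap: 0.0273
gripper_force: 44.4
```

Emit:
servo_tool --rows "0 0 0 0 0 0 0.2;0 0 0 0 0 0 0.2;0 0 0 0 0 0 0.2;0 0 0 0 0 0 0.2;0 0 0.02 0 0 0 0.2;0 0 0.06 0 0 0 0.2;0 0 0.11 0 0 0 0.2;0 -0.05 0.15 0 0 0 0.2;0 -0.1 0.15 0 0 0 0.2;0 -0.15 0.15 0 0 0 0.2;0 -0.2 0.15 0 0 0 0.2;0 -0.2 0.15 0 0 0 0.2;0 -0.2 0.15 0 0 0 0.2"

```text
time_s: 17.6
tool_pos: [0.459, -0.1531, 0.1844]
orientation: [0.774, 0.634, -0.0, 0.0]
force: [0.2, 1.1, -0.4]
finger_gap: 0.0509
gripper_force: 0.0
```

Run:
```python
from rel import *
for n in('top','scene'): grab(n,n+'6'); rel(n+'6',.0605,.072,0);jaws(n+'6')
c=lambda n,u,v,w,h,s:cv2.resize(load(n)['image'][v:v+h,u:u+w,::-1],None,fx=s,fy=s,interpolation=cv2.INTER_CUBIC)
cv2.imwrite('pics/c6.png',np.vstack([c('top6',170,240,150,60,5),c('scene6',180,215,150,58,5)]))
```

```text
top6 stone top z 0.06517457895534648 2558 [-0.127  -0.0323] [0.1038 0.0297] ((-0.011578008532524109, -0.0015154965221881866), (0.060115329921245575, 0.2309248000383377), 89.18074035644531)
top6 fix 154 [-0.1281  0.0002] [0.0271 0.0596]
top6 sl 195 [ 0.0661 -0.0001] [0.0513 0.0615]
top6 tab 104 [0.102  0.0008] [0.0159 0.0293]
scene6 stone top z 0.06491584498858176 1774 [-0.1206 -0.0345] [0.103  0.0286] ((-0.008663929998874664, -0.002736039459705353), (0.06145722419023514, 0.2236505001783371), 89.08187866210938)
scene6 fix 35 [-0.121  -0.0199] [0.0336 0.0564]
scene6 sl 308 [ 0.0632 -0.0072] [0.0553 0.0619]
scene6 tab 138 [ 0.1054 -0.0025] [0.0162 0.0292]
```

View pics/c6.png

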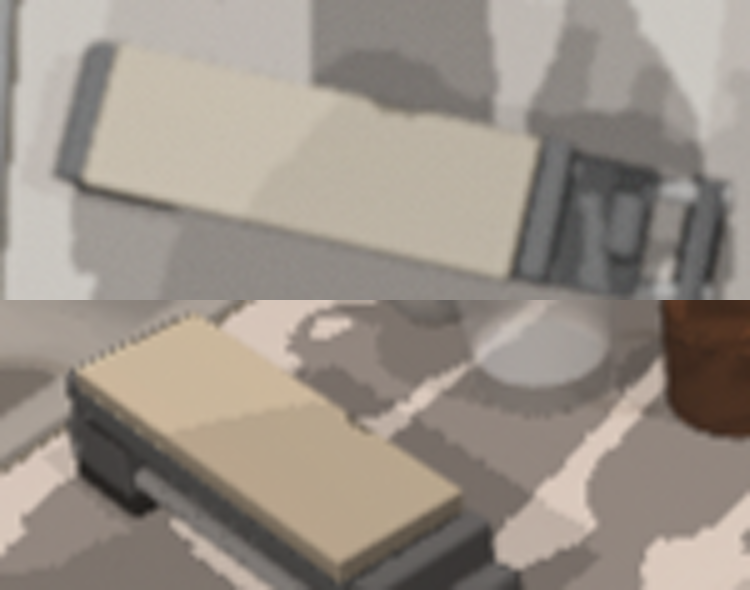

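The picture shows the stone between both upstands with no visible gap: top view face lines at (115,45)-(82,185) and (538,140)-(510,275). Check squareness and flushness against the holder with the tab excluded.

Run:
```python
from fit import *
np.set_printoptions(precision=4,suppress=True)
t=np.radians(-101.1); ux=np.array([np.cos(t),np.sin(t)]);uy=np.array([-ux[1],ux[0]])
for n in('top1','top2','top6','scene1','scene2','scene6'):
    w=cloud(load(n)); L=(w[:,:2]-[.4786,.1476])@np.c_[ux,uy]
    def mid(lo,hi,z0,z1):
        m=(L[:,0]>lo)&(L[:,0]<hi)&(abs(L[:,1])<.05)&(w[:,2]>z0)&(w[:,2]<z1); q=L[m,1]
        return (m.sum(),*(np.percentile(q,[2,98])*1000).round(1),round(np.percentile(q,[2,98]).mean()*1000,2)) if m.sum()>20 else None
    print(n,'fixup',mid(-.14,-.115,.051,.0595),'slup',mid(.015,.085,.051,.0595),'stone -x',mid(-.11,-.06,.0605,.07),'mid',mid(-.06,.0,.0605,.07),'+x',mid(0,.055,.0605,.07))
    m=(L[:,0]<.075)&(L[:,0]>-.14)&(abs(L[:,1])<.05)&(w[:,2]>.0605)&(w[:,2]<.07)
    if n[-1]=='6': print(cv2.minAreaRect(L[m].astype(np.float32)))
```

```text
top1 fixup (np.int64(193), np.float64(-28.2), np.float64(28.4), np.float64(0.11)) slup (np.int64(226), np.float64(-28.0), np.float64(27.5), np.float64(-0.24)) stone -x None mid None +x None
top2 fixup (np.int64(194), np.float64(-28.1), np.float64(28.4), np.float64(0.16)) slup (np.int64(173), np.float64(-28.7), np.float64(27.9), np.float64(-0.41)) stone -x None mid None +x None
top6 fixup (np.int64(151), np.float64(-28.5), np.float64(28.9), np.float64(0.2)) slup (np.int64(192), np.float64(-29.6), np.float64(27.6), np.float64(-1.0)) stone -x (np.int64(690), np.float64(-29.2), np.float64(28.2), np.float64(-0.5)) mid (np.int64(843), np.float64(-30.2), np.float64(27.5), np.float64(-1.35)) +x (np.int64(771), np.float64(-31.0), np.float64(26.5), np.float64(-2.25))
((-0.02872975915670395, -0.0012702345848083496), (0.060115329921245575, 0.19661776721477509), 89.18074035644531)
scene1 fixup (np.int64(145), np.float64(-29.6), np.float64(27.1), np.float64(-1.26)) slup (np.int64(255), np.float64(-30.0), np.float64(26.1), np.float64(-1.96)) stone -x None mid None +x None
scene2 fixup (np.int64(154), np.float64(-29.7), np.float64(27.4), np.float64(-1.11)) slup (np.int64(154), np.float64(-30.6), np.float64(26.5), np.float64(-2.02)) stone -x None mid None +x None
scene6 fixup (np.int64(21), np.float64(-30.6), np.float64(23.1), np.float64(-3.75)) slup (np.int64(292), np.float64(-33.5), np.float64(25.0), np.float64(-4.26)) stone -x (np.int64(425), np.float64(-31.1), np.float64(26.6), np.float64(-2.24)) mid (np.int64(560), np.float64(-32.1), np.float64(26.0), np.float64(-3.1)) +x (np.int64(592), np.float64(-33.0), np.float64(25.2), np.float64(-3.9))
((-0.029749631881713867, -0.0023981258273124695), (0.06145722419023514, 0.18147370219230652), 89.08187866210938)
```

The stone turned about 0.7° during the push, so its sliding end sits about 2 mm off flush. I'll square it with the gripper and close the jaw again.

Emit:
servo_tool --rows "0.004 0.05 0 0 0 0 1;0.008 0.1 0 0 0 0 1;0.012 0.15 0 0 0 0 1;0.016 0.2 0 0 0 0 1;0.02 0.25 0 0 0 0 1;0.024 0.3 0 0 0 0 1;0.0254 0.33 0 0 0 0 1;0.0254 0.33 -0.03 0 0 0 1;0.0254 0.33 -0.05 0 0 0 1;0.0254 0.33 -0.05 0 0 0 1;0.0254 0.33 -0.05 0 0 0 1"

```text
time_s: 18.8
tool_pos: [0.4843, 0.1798, 0.1346]
orientation: [0.772, 0.636, -0.0, -0.0]
force: [0.9, 0.3, 0.3]
finger_gap: 0.0854
gripper_force: 0.0
```

Run:
```python
from plant import arm; import numpy as np
r=arm.read_state();o=r['orientation'];print(r['tool_pos'],r['force'],2*np.degrees(np.arctan2(o[1],o[0]))-180,o)
```

```text
[0.48432994 0.17979852 0.13460565] [0.92806812 0.33875691 0.33329416] -101.06461737888058 [ 7.71983094e-01  6.35642967e-01 -3.44829121e-04 -3.97786089e-05]
```

Emit:
servo_tool --rows "0 -0.0028 -0.03 0 0 -0.25 1;0 -0.0028 -0.06 0 0 -0.25 1;0 -0.0028 -0.08 0 0 -0.25 1;0 -0.0028 -0.09 0 0 -0.25 1;0 -0.0028 -0.092 0 0 -0.25 1;0 -0.0028 -0.092 0 0 -0.25 1;0 -0.0028 -0.092 0 0 -0.25 0.2;0 -0.0028 -0.092 0 0 -0.25 0.2;0 -0.0028 -0.092 0 0 -0.25 0.2;0 -0.0028 -0.092 0 0 -0.25 0.2;0 -0.0028 -0.092 0 0 -0.25 0.2;0 -0.0028 -0.092 0 0 -0.25 0.2;0 -0.0028 -0.092 0 0 -0.25 0.2" --squeeze 60

```text
time_s: 20.1
tool_pos: [0.485, 0.1767, 0.0434]
orientation: [0.774, 0.634, 0.001, -0.0]
force: [-5.1, -0.5, 18.1]
finger_gap: 0.0589
gripper_force: 60.8
```

```bash
cat > chk.py <<'E'
from fit import *
import sys
t=np.radians(-101.26); ux=np.array([np.cos(t),np.sin(t)]);uy=np.array([-ux[1],ux[0]])
def chk(tag):
    r=arm.read_state();o=r['orientation'];print(r['tool_pos'].round(4),r['force'].round(1),'yaw',2*np.degrees(np.arctan2(o[1],o[0]))-180)
    for n,off in(('top',0),('scene',-1.6)):
        grab(n,n+tag); w=cloud(load(n+tag)); L=(w[:,:2]-[.4786,.1476])@np.c_[ux,uy]
        f=[]
        for a in np.arange(-.11,.05,.01):
            m=(L[:,0]>a)&(L[:,0]<a+.01)&(abs(L[:,1])<.036)&(w[:,2]>.0605)&(w[:,2]<.07)
            if m.sum()>60:
                lo,hi=np.percentile(L[m,1],[2,98])*1000
                if 55<hi-lo<63: f.append((a+.005,(lo+hi)/2-off))
        f=np.array(f); 
        if len(f)>2:
            p=np.polyfit(f[:,0],f[:,1],1); print(n,len(f),'stone yaw err deg %.2f'%np.degrees(p[0]/1000),'y mid at -30: %.2f mm, at 60: %.2f at -120: %.2f'%tuple(np.polyval(p,[-.03,.06,-.12])))
        m=(L[:,0]>.085)&(L[:,0]<.13)&(abs(L[:,1])<.025)&(w[:,2]>.055)&(w[:,2]<.07); print('tab x',L[m,0].mean().round(4))
chk(sys.argv[1])
E
python3 chk.py 7
```

```text
[0.485  0.1767 0.0434] [-5.1 -0.5 18.1] yaw -101.37838184127537
top 6 stone yaw err deg -0.09 y mid at -30: 0.11 mm, at 60: -0.03 at -120: 0.25
tab x 0.1019
scene 6 stone yaw err deg -0.04 y mid at -30: 0.01 mm, at 60: -0.05 at -120: 0.07
tab x 0.1046
```

Emit:
servo_tool --rows "0 0 0 0 0 0 0.45;0 0 0 0 0 0 0.6;0 0 0 0 0 0 1;0 0 0 0 0 0 1;0 0 0 0 0 0 1;0 0 0.01 0 0 0 1;0 0 0.04 0 0 0 1;0 0 0.08 0 0 0 1;0 -0.03 0.11 0 0 0 0.2;-0.01 -0.08 0.11 0 0 0 0.2;-0.026 -0.13 0.11 0 0 0 0.2;-0.026 -0.13 0.11 0 0 0 0.2;-0.026 -0.13 0.11 0 0 0 0.2;-0.026 -0.13 0.11 0 0 0 0.2" --squeeze 20

```text
time_s: 21.6
tool_pos: [0.4592, 0.0471, 0.1527]
orientation: [0.774, 0.634, 0.0, -0.0]
force: [0.1, -0.0, 0.5]
finger_gap: 0.0513
gripper_force: 0.0
```

```bash
python3 chk.py 8
```

```text
[0.4592 0.0471 0.1527] [ 0.1 -0.   0.5] yaw -101.34392317122581
top 7 stone yaw err deg -0.12 y mid at -30: 0.22 mm, at 60: 0.04 at -120: 0.40
tab x nan
scene 16 stone yaw err deg -0.09 y mid at -30: -0.00 mm, at 60: -0.15 at -120: 0.14
tab x 0.1045chk.py:17: RuntimeWarning: Mean of empty slice.
  m=(L[:,0]>.085)&(L[:,0]<.13)&(abs(L[:,1])<.025)&(w[:,2]>.055)&(w[:,2]<.07); print('tab x',L[m,0].mean().round(4))
  ret = ret.dtype.type(ret / rcount)
```

Emit:
servo_tool --rows "-0.0006 0 -0.05 0 0 0 0.2;-0.0006 0 -0.09 0 0 0 0.2;-0.0006 0 -0.11 0 0 0 0.2;-0.0006 0 -0.117 0 0 0 0.2;-0.0006 0 -0.117 0 0 0 -0.5;-0.0006 0 -0.117 0 0 0 -0.5;-0.0006 0 -0.117 0 0 0 -0.5;-0.0006 0 -0.117 0 0 0 -0.5;-0.0006 0 -0.117 0 0 0 -0.5;-0.0006 0 -0.117 0 0 0 -0.5" --squeeze 30

```text
time_s: 22.7
tool_pos: [0.4588, 0.0466, 0.0359]
orientation: [0.774, 0.634, 0.001, 0.0]
force: [1.4, -0.8, 6.3]
finger_gap: 0.0276
gripper_force: 33.8
```

Emit:
servo_tool --rows "0.0001 0.0004 0 0 0 0 -0.5;0.0002 0.0008 0 0 0 0 -0.5;0.0002 0.0008 0 0 0 0 -0.5"

```text
time_s: 23.0
tool_pos: [0.4588, 0.047, 0.0359]
orientation: [0.774, 0.633, 0.0, 0.0]
force: [-0.3, -3.2, 10.3]
finger_gap: 0.0272
gripper_force: 34.5
```

Emit:
servo_tool --rows "0.0001 0.0005 0 0 0 0 -0.5;0.0002 0.001 0 0 0 0 -0.5;0.0002 0.001 0 0 0 0 -0.5"

```text
time_s: 23.3
tool_pos: [0.4589, 0.0471, 0.0359]
orientation: [0.774, 0.633, 0.0, 0.0]
force: [-1.4, -9.4, 12.1]
finger_gap: 0.0269
gripper_force: 34.8
```

Emit:
servo_tool --rows "0.0001 0.0003 0 0 0 0 -0.5;0.0001 0.0005 0 0 0 0 -0.5;0.0001 0.0005 0 0 0 0 -0.5"

```text
time_s: 23.6
tool_pos: [0.4589, 0.0471, 0.0359]
orientation: [0.774, 0.633, 0.0, 0.0]
force: [-1.8, -12.6, 15.1]
finger_gap: 0.0273
gripper_force: 34.9
```

Emit:
servo_tool --rows "0 0 0 0 0 0 0.2;0 0 0 0 0 0 0.2;0 0 0 0 0 0 0.2;0 0 0 0 0 0 0.2;0 0 0.02 0 0 0 0.2;0 0 0.06 0 0 0 0.2;0 0 0.11 0 0 0 0.2;0 -0.05 0.15 0 0 0 0.2;0 -0.1 0.15 0 0 0 0.2;0 -0.15 0.15 0 0 0 0.2;0 -0.2 0.15 0 0 0 0.2;0 -0.2 0.15 0 0 0 0.2;0 -0.2 0.15 0 0 0 0.2"

```text
time_s: 24.9
tool_pos: [0.4582, -0.1536, 0.1854]
orientation: [0.775, 0.632, -0.0, 0.0]
force: [-0.5, 0.1, -0.6]
finger_gap: 0.0513
gripper_force: 0.0
```

```bash
python3 chk.py 9; python3 -c "
from h import *
c=lambda n,u,v,w,h,s:cv2.resize(load(n)['image'][v:v+h,u:u+w,::-1],None,fx=s,fy=s,interpolation=cv2.INTER_CUBIC)
cv2.imwrite('pics/c9.png',np.vstack([c('top9',170,240,150,60,5),c('scene9',180,215,150,58,5)]))"
```

```text
[ 0.4582 -0.1536  0.1854] [-0.5  0.1 -0.6] yaw -101.60771896558748
top 16 stone yaw err deg -0.21 y mid at -30: 0.17 mm, at 60: -0.16 at -120: 0.49
tab x 0.1013
scene 16 stone yaw err deg -0.16 y mid at -30: 0.05 mm, at 60: -0.20 at -120: 0.30
tab x 0.1042
```

View pics/c9.png

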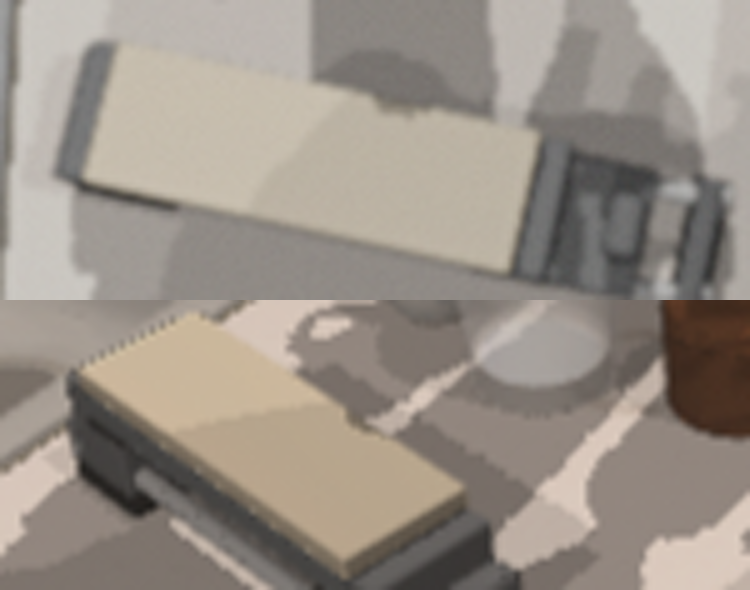

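The final view shows the stone square and flush between the jaws, with no gap at either face: (112,45)-(80,182) and (538,135)-(512,272). Handing in.

```bash
python3 -c "
from plant import arm
print(arm.sign_off())"
```

```text
the job is handed in; nothing more can be done
None
```

The job is handed in: the whetstone sits on both ledges, snug between the jaws, within about 0.2° of square and 0.5 mm of flush. The first push turned it about 0.7°, so I squared it with the gripper and closed the jaw again. The arm did not touch the tumbler, cup or salt box, and about 25 s of the 61 s were used.

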